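# Dim the lamp and hold the beam flap upright at its balance point

### The job

On the grey lamp driver, slide the dimmer fader until it is in line with the clip-on pointer and leave it there. Then take the bar of the hinged metal flap on the beam bench, swing the flap up, without letting it drop, to stand upright across the beam at its balance point, and finish with the gripper still gripping the bar and holding the flap steady there (let go and it falls). Leave the bottle, tape roll and carton where they are.

Things in the scene. Friction and masses are not known exactly. Their poses are not given: they have to be found in the camera images.
- flap (a joint): Flap angle: 0 = upright, its balance point; positive leans to the bench's -y side (detector), negative to its +y side (lamp). Lies at a stop at +1.05 or -1.05, either at the start. Hinge frictionless, no spring: off 0 the unheld flap (0.14 to 0.28 kg) falls away from upright. A swing over 4 rad/s counts as dropped.
- flap_bar (a point): Middle of the flap's round steel grip bar: 12 mm thick, 84 mm long, along x, parallel to the hinge and 115 mm from it; z points from hinge to bar. Two 12 mm legs at its ends join it to the plate (100 mm wide, 4 thick, 4 to 62 mm off the hinge), leaving a window 72 x 47 mm for a finger. The bar turns in a pinch from above across it, so the tool can point down all along the arc.
- flap_hinge (a point): Middle of the hinge axis, fixed, 48 mm above the table. x axis along the hinge (level), y axis across it towards the lamp, z up.
- bench: Beam bench, fixed: dark steel plate 130 x 410 x 12 mm (y -185 to 225), the hinge between two 60 mm high cheeks. At its +y end a lamp barrel (48 mm thick, y 167 to 222, top 114 mm above the table), at its -y end a small detector on a post (y -161 to -175, top 107 mm). Origin on the table under the hinge middle; axes as flap_hinge.
- fader (a joint): Travel of the dimmer fader along its track, m, 0 to 0.12, growing towards the driver's +y. It stays where it is left; sliding takes 1 to 2 N.
- fader_top (a point): Centre of the top of the black fader cap. The cap is 26 mm (x) by 16 mm (y, along the track) and 34 mm high; its top is 81 mm above the table and 36 mm above the driver's flat top. y axis = sliding direction.
- pointer: Steel pointer clipped on the driver's far edge, fixed: 12 mm wide, 3 mm high, with a white needle 2.4 x 30 mm towards the track. Origin in line with the needle, 15 mm in x from the track's middle line, at driver-top height (45 mm above the table); x points from track to clip, y along the track. The fader is set when its y in this frame is 0.
- driver: The lamp driver, a grey box 120 x 190 x 45 mm fixed to the table, with the fader's track along y at x = -15 mm, its middle at y = 0. Origin: centre of its underside.
- bottle: Bystander: clear bottle with blue cap, 60 mm across, 120 mm tall. Origin: centre of its underside.
- tape: Bystander: roll of tape lying flat, 60 mm across, 22 mm high. Origin: centre of its underside.
- carton: Bystander: open cardboard carton, 90 x 90 x 80 mm. Origin: centre of its underside.
There are look-alikes about, which are no part of the job. What is meant by the driver is not blue, and is the larger of those in its own colour.

How it is judged:
By the outcome, as a careful person would: the job done as asked, in the order asked, and still so for the second after the job is handed in, while the arm keeps its last pose, push and grip.
It also fails if it takes over 45 s, if anything falls off the work surface, if the arm or the gripper's body presses on something with over 40 N, if the wrist force passes 120 N, or if a joint passes its speed limit or range.

### The arm

A 6-joint arm with a two-finger parallel gripper is mounted at the origin on the work surface. World frame = base frame: x ahead of the robot, y to its left, z up, the work surface at z = 0. Lengths are in m, angles in rad, forces in N, time in s.
With the tool pointing down it reaches from about 0.35 to 0.775 m from the base axis. Payload 7.3 kg.
Tool frame: the origin (TCP) lies on the centre line of the jaws, within the pads' length; the fingertips stand 17 mm ahead of it and the grasp point (between the pads) lies 2 mm behind it (robot.tip_extent is the distance from the TCP to the fingertips, in m); z points along the fingers, y is the line along which they close (so a half turn about z gives the same grasp; the last joint's range is limited). The gripper opens to 92 mm and grips with 3 to 60 N. Pads are 19 mm wide; open, the fingers measure 130 mm over their backs; the gripper's body (75 mm by 190 mm) begins 47 mm behind the grasp point.
Start: joints at [-1.343, 0.342, 1.524, -0, 1.275, -0.146], TCP at [0.192, -0.489, 0.244] pointing down, gripper open.
Joint ranges: [-2.53, 2.53], [-0.77, 2.02], [0.04, 2.7], [-1, 4.14], [0.28, 2.66], [-3.11, 3.11]. Speed limits (rad/s): [2.57, 2.57, 3.14, 3.14, 3.14, 3.14].

### API

Orientations are given as [roll, pitch, yaw] about the fixed x, y, z axes, in that order (R = Rz(yaw) Ry(pitch) Rx(roll)).
In Python, from cell import robot gives the robot as it stands.
- The arm moves only by the tool step_arm, never from a script. Its argument "motion" is a list of rows, each a list of 2 entries, a list of its own where there are three numbers: the shift along the tool's x, y, z in units of 60 mm (1.0 is 60 mm), then the turn about the tool's z in rad. In form: [[[x, y, z], spin], ...]. A call has 1 to 10 rows; each row is the pose to reach, as a shift and turn from the pose commanded when the call began, along the tool's axes at that moment; what a row does not reach only later rows make up. A row lasts 1/8 s, in which the tool goes at most 62.5 mm and 10.7 degrees, less where a joint would pass 70% of its speed; a pose out of reach is approached as far as the arm can. A call with a gripper value outside its range is refused whole. "hand" is the closure in counts, from 0 (fully open) to 255 (shut), set as the call begins (left out, the last holds). The fingers move at their own pace and stop on an object; "squeeze" is the grip in N (left out, the last holds). Time passes only in rows, so rows that repeat a pose let the fingers close. It gives the time, the measured TCP pose, the force, the opening and the grip force at its end, in the units of the state.
- robot.observe(): the state, without advancing time (a new reading comes with each control period).
- robot.read_camera(name): name is "scene" or "top" or "wrist"; returns a dict with "pixels" (384x512x3 uint8, red, green, blue), "intrinsics" (3x3 intrinsics, pixels), "xyz" and "rotation" of the camera in the world; the wrist camera has in their place "T_tool_cam" (4x4, takes a point from camera to tool coordinates, whose origin is the TCP and whose axes are the flange's). Camera axes: x right, y up, looking along -z (the intrinsics and any distortion apply to the point x, -y, -z); pixel columns grow to the right and rows downward; lengths in m; the calibration is good to about 2 mm. A picture is of the moment at which its call begins: read the wrist's pose just before it. There is no depth.
- robot.hand_in(): hands the job in; it is judged then, once.
The state is a dict: "time": time; "qpos": joint angles; "qvel": joint speeds; "joint_efforts": joint torques, N m; "tool_pos": TCP position; "tool_rot": TCP orientation; "contact_force": force on the tool from outside, world axes, zero at the start; "torque": the same for the moment, N m; "opening": finger opening in m; "grip_force": force on a finger pad.
Only numpy, scipy, OpenCV 4.12 (cv2) and the standard library are available. Lean on these libraries where they do the work, as an engineer would, in place of code of your own. Each camera call takes 0.05 s, during which the arm holds its last target. There are 200 camera calls.

## Working session

There is one attempt and no reset: what is moved stays moved. The work goes in short steps, Python scripts to look and compute and a tool call to move; the robot and the scene stay as the last step left them, time stands still between calls to the robot, and variables do not carry over. Pictures are saved under pics/ and viewed, at most 10 in all, crops included, and the job is handed in when it is done.

Besides the shell and the picture viewer there is one more tool, called after "Request:" by a JSON object that holds its "fn" and its "kwargs", one argument or row to a line. step_arm: Moves the arm, as the interface text tells. Its arguments: {"type":"object","properties":{"motion":{"type":"array"},"hand":{"type":"number"},"squeeze":{"type":"number"}},"required":["motion"]}

```bash
mkdir -p pics; python3 - <<'E'
from cell import robot
import cv2,json
s=robot.observe();print(s)
for n in("scene","top"):
    c=robot.read_camera(n);cv2.imwrite(f"pics/{n}0.png",c["pixels"][:,:,::-1]);print({k:(v.tolist() if hasattr(v,'tolist') else v) for k,v in c.items() if k!="pixels"})
E
```

```text
{'time': 0.0, 'qpos': array([-1.34300571e+00,  3.42725753e-01,  1.52499525e+00,  6.29238372e-06,
        1.27541484e+00, -1.45980280e-01]), 'qvel': array([ 0.00132133, -0.00022252, -0.00017421,  0.00053042,  0.00166937,
        0.00057538]), 'joint_efforts': array([-1.09617954e-04, -4.31239200e+01, -2.44225895e+01,  7.18197436e-02,
        5.60576341e-02, -1.19292654e-04]), 'tool_pos': array([ 0.19163869, -0.48836945,  0.24305097]), 'tool_rot': array([-3.14006675e+00, -2.30429458e-04,  3.73768888e-01]), 'contact_force': array([ 0.21355955, -0.233217  , -0.34355343]), 'torque': array([ 0.05461754, -0.01806516,  0.04319674]), 'grip_force': 0.0, 'opening': 0.09172383533024492}
{'intrinsics': [[477.2926909625115, 0.0, 249.4311073721542], [0.0, 477.2926909625115, 192.0138163924387], [0.0, 0.0, 1.0]], 'xyz': [1.6290814895440322, -0.03433037384116563, 1.209392170300355], 'rotation': [0.7858282673805341, 0.0015085599081934298, 1.6553551632283594]}
{'intrinsics': [[432.97440452064046, 0.0, 254.2216455543489], [0.0, 432.97440452064046, 191.43059573378892], [0.0, 0.0, 1.0]], 'xyz': [0.38101753583143905, -0.14941911910816358, 1.7932179809242534], 'rotation': [0.07934335647635882, 0.016869153084195787, -1.5813207305524113]}
```

View pics/scene0.png

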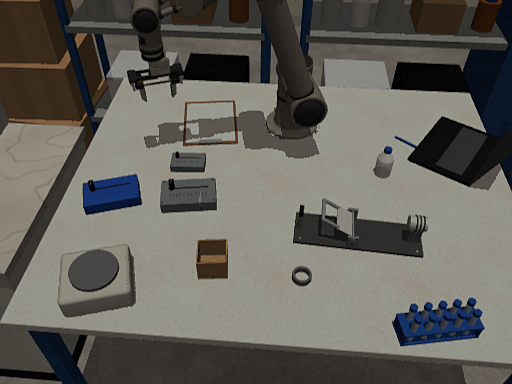

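View pics/top0.png

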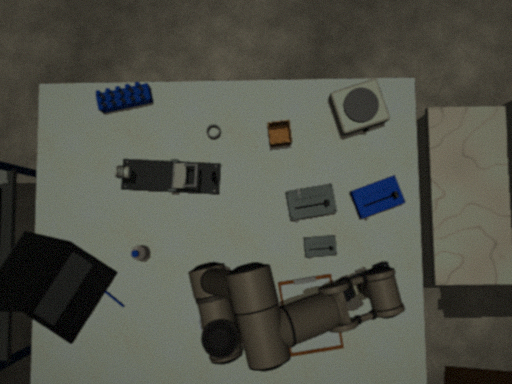

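The scene shows the large grey driver at scene (188,194) / top (311,202), with the bench at scene (358,230) / top (172,176). The flap leans towards the detector side (right in the top view). Next I'll enlarge crops of both.

```bash
cat > h.py <<'E'
import numpy as np,cv2
from scipy.spatial.transform import Rotation as R
C={"scene":(477.2927,249.4311,192.0138,[1.62908,-0.03433,1.20939],[0.785828,0.0015086,1.655355]),
"top":(432.9744,254.2216,191.4306,[0.381018,-0.149419,1.793218],[0.0793434,0.0168692,-1.5813207])}
def proj(n,P):
    f,cx,cy,t,r=C[n];p=(np.atleast_2d(P)-t)@R.from_euler('xyz',r).as_matrix()
    return np.c_[cx+f*p[:,0]/-p[:,2],cy-f*p[:,1]/-p[:,2]]
def atz(n,u,v,z):
    f,cx,cy,t,r=C[n];d=R.from_euler('xyz',r).as_matrix()@np.array([(u-cx)/f,-(v-cy)/f,-1])
    return np.array(t)+d*(z-t[2])/d[2]
E
python3 - <<'E'
import cv2,numpy as np
s=cv2.imread('pics/scene0.png');t=cv2.imread('pics/top0.png')
def c(i,x,y,w=66,h=50,k=6): return cv2.resize(i[y:y+h,x:x+w],None,fx=k,fy=k,interpolation=cv2.INTER_CUBIC)
cv2.imwrite('pics/c1.png',np.vstack([np.hstack([c(s,155,168),c(t,279,178)]),c(s,290,192,132,50)]))
cv2.imwrite('pics/c2.png',c(t,112,145,116,62,6))
E
```

```text
(no output)
```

View pics/c1.png

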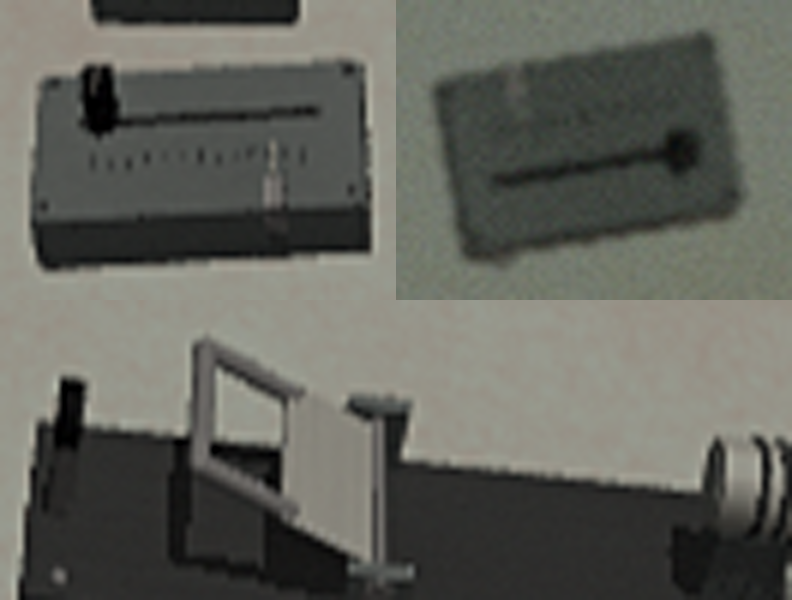

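View pics/c2.png

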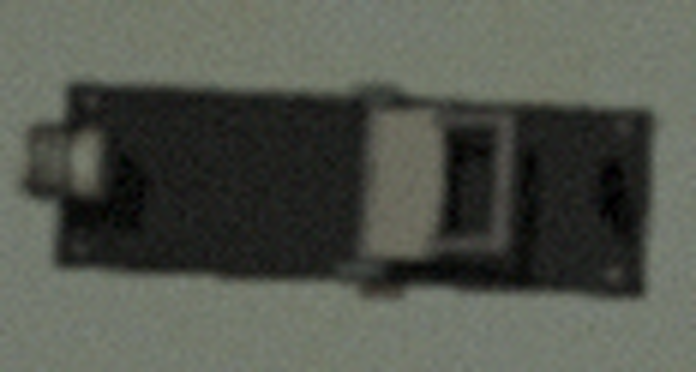

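```bash
cat > fit.py <<'E'
from h import *
from scipy.optimize import least_squares
def px(o,pts): return (np.array(pts,float)+.5)/6-.5+np.array(o)
dr_s=px((155,168),[(42,78),(365,64),(370,208),(35,222)]) # -x-y,-x+y,+x+y,+x-y
dr_t=px((279,178),[(40,82),(316,36),(346,205),(74,258)]) # +x+y,+x-y,-x-y,-x+y
A=np.array([(-.06,-.095,.045),(-.06,.095,.045),(.06,.095,.045),(.06,-.095,.045)])
def W(q,P): return np.c_[P[:,:2]@R.from_euler('z',q[2]).as_matrix()[:2,:2].T+q[:2],P[:,2]]
f=lambda q:np.r_[(proj('scene',W(q,A))-dr_s).ravel(),(proj('top',W(q,A[[2,3,0,1]]))-dr_t).ravel()]
r=least_squares(f,[.37,-.35,0.1]);print('driver',r.x,np.round(r.fun,1))
q=r.x
def loc(q,p): return R.from_euler('z',-q[2]).as_matrix()[:2,:2]@(p[:2]-q[:2])
print('needle s',loc(q,atz('scene',*px((155,168),[(271,145)])[0],.046)),loc(q,atz('scene',*px((155,168),[(270,195)])[0],.048)),'top',loc(q,atz('top',*px((279,178),[(515-396,95)])[0],.047)))
print('cap s',loc(q,atz('scene',*px((155,168),[(98,68)])[0],.081)),'top',loc(q,atz('top',*px((279,178),[(682-396,150)])[0],.081)))
be_t=px((112,145),[(72,88),(650,112),(640,292),(58,262)])
B=np.array([(.065,.225,.012),(.065,-.185,.012),(-.065,-.185,.012),(-.065,.225,.012)])
bs=px((290,192-50),[(43,425),(203,345),(204,460),(350,572-0)])
def g(q):
    fl=q[3];b=lambda x,r,:(x,-r*np.sin(fl),.048+r*np.cos(fl))
    S=np.array([(-.065,-.185,.012),b(-.042,.115),b(.042,.115)])
    return np.r_[(proj('top',W(q,B))-be_t).ravel(),(proj('scene',W(q,S))-bs[:3]).ravel(),(q[3]-1.05)*50]
r=least_squares(g,[.5,.15,0,1.05]);print('bench',r.x,np.round(r.fun,1))
E
python3 fit.py
```

```text
driver [ 0.47772543 -0.3471966   0.16105588] [-0.2 -0.6 -0.4 -1.1 -0.3 -1.  -1.  -0.1 -0.8 -0.5 -0.5 -0.9  0.   0.2
 -1.2 -0.6]
needle s [0.01085884 0.04057806] [0.05289374 0.04003935] top [0.03947632 0.04159763]
cap s [-0.02418154 -0.05564241] top [-0.01711522 -0.0567118 ]
bench [ 0.59071501  0.20810923 -0.05880791  1.038287  ] [-1.4 -1.1  0.2 -0.6  0.1  0.5 -1.3  0.9 -1.2 -1.1  0.2  0.3 -0.9  0.4
 -0.6]
```

```bash
cat >> h.py <<'E'
def go(target,yaw):
    from cell import robot
    s=robot.observe();M=R.from_euler('xyz',s['tool_rot'])
    d=M.inv().apply(np.array(target)-s['tool_pos'])/.06
    sp=(s['tool_rot'][2]-yaw+np.pi)%(2*np.pi)-np.pi
    print('now',s['tool_pos'].round(4),s['tool_rot'].round(4),'t',round(s['time'],2),'F',s['contact_force'].round(1),'op',round(s['opening'],4),'\nshift',d.round(3),'spin',round(sp,3))
E
python3 - <<'E'
from h import *
from cell import robot
go([.472,-.385,.21],.161)
np.set_printoptions(suppress=True,precision=4)
c=robot.read_camera('wrist');print({k:v for k,v in c.items() if k!='pixels'})
E
```

```text
now [ 0.1917 -0.4884  0.2431] [-3.1402e+00 -2.0000e-04  3.7380e-01] t 0.1 F [-0.4 -0.4 -0.2] op 0.0915 
shift [4.979 0.103 0.553] spin 0.213
{'intrinsics': array([[299.9524,   0.    , 254.2601],
       [  0.    , 299.9524, 197.858 ],
       [  0.    ,   0.    ,   1.    ]]), 'T_tool_cam': array([[ 0.001 ,  0.9507,  0.31  ,  0.0842],
       [ 1.    , -0.0003, -0.0021,  0.0004],
       [-0.0019,  0.31  , -0.9507, -0.1406],
       [ 0.    ,  0.    ,  0.    ,  1.    ]])}
```

Request:
{"fn": "step_arm", "kwargs": {
  "motion": [
    [[0.9,0.02,0.1],0.05],
    [[1.8,0.04,0.2],0.1],
    [[2.7,0.06,0.3],0.15],
    [[3.6,0.08,0.4],0.2],
    [[4.4,0.1,0.5],0.213],
    [[4.98,0.1,0.55],0.213],
    [[4.98,0.1,0.55],0.213],
    [[4.98,0.1,0.55],0.213],
    [[4.98,0.1,0.55],0.213]
  ],
  "hand": 120,
  "squeeze": 20
}}

```text
time: 1.27
tool_pos: [0.4711, -0.3859, 0.2109]
tool_rot: [3.141, 0.0, 0.159]
contact_force: [-0.0, -0.3, 0.6]
opening: 0.0486
grip_force: 0.0
```

```bash
cat >> h.py <<'E'
def wrist(name):
    from cell import robot
    import pickle
    s=robot.observe();c=robot.read_camera('wrist')
    T=np.eye(4);T[:3,:3]=R.from_euler('xyz',s['tool_rot']).as_matrix();T[:3,3]=s['tool_pos'];T=T@c['T_tool_cam']
    np.savez('pics/'+name+'.npz',T=T,K=c['intrinsics'],I=c['pixels']);cv2.imwrite(f'pics/{name}.png',c['pixels'][:,:,::-1])
def watz(name,u,v,z):
    d=np.load('pics/'+name+'.npz');T,K=d['T'],d['K']
    r=T[:3,:3]@np.array([(u-K[0,2])/K[0,0],-(v-K[1,2])/K[0,0],-1])
    return T[:3,3]+r*(z-T[2,3])/r[2]
E
python3 - <<'E'
from h import *
wrist('w1');go([.472,-.405,.21],.161)
E
```

```text
now [ 0.4712 -0.3859  0.211 ] [3.1413 0.     0.1593] t 1.32 F [ 0.9 -0.  -0.1] op 0.0485 
shift [-0.036  0.316  0.016] spin -0.002
```

View pics/w1.png

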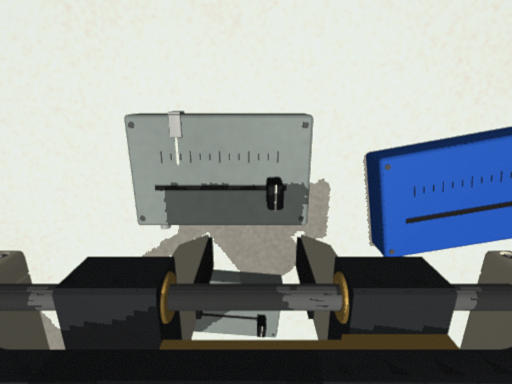

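The wrist view shows the driver corners at (125,115), (312,115), (309,226) and (139,226). The needle runs (178,163)–(177,138), and the cap top with its white line is at about (276,191).

```bash
python3 - <<'E'
from h import *
from scipy.optimize import least_squares
pts=[(125,115),(312,115),(309,226),(139,226)]
P=np.array([watz('w1',*p,.045)[:2] for p in pts]);A=np.array([(.06,.095),(.06,-.095),(-.06,-.095),(-.06,.095)])
f=lambda q:(A@R.from_euler('z',q[2]).as_matrix()[:2,:2].T+q[:2]-P).ravel()
r=least_squares(f,[.47,-.34,.16]);q=r.x;print(q,r.fun.round(4))
loc=lambda p:(R.from_euler('z',-q[2]).as_matrix()[:2,:2]@(p[:2]-q[:2])).round(4)
for p,z in [((178,163),.046),((177.5,140),.047),((176,125),.048),((275,190),.081),((155,188),.045),((286,188),.045)]: print(p,loc(watz('w1',*p,z)),watz('w1',*p,z).round(4))
I=cv2.imread('pics/w1.png')[95:240,115:325];cv2.imwrite('pics/w1c.png',cv2.resize(I,None,fx=3.8,fy=3.8,interpolation=cv2.INTER_CUBIC))
E
```

```text
[ 0.47675284 -0.351373    0.16416203] [-0.0001  0.0022  0.0016 -0.0033 -0.0002 -0.0002 -0.0013  0.0013]
(178, 163) [0.0118 0.0443] [ 0.4812 -0.3058  0.046 ]
(177.5, 140) [0.0354 0.0426] [ 0.5047 -0.3036  0.047 ]
(176, 125) [0.0501 0.0426] [ 0.5193 -0.3011  0.048 ]
(275, 190) [-0.0073 -0.0537] [ 0.4784 -0.4056  0.081 ]
(155, 188) [-0.0152  0.0712] [ 0.4501 -0.2836  0.045 ]
(286, 188) [-0.0158 -0.068 ] [ 0.4723 -0.4211  0.045 ]
```

View pics/w1c.png

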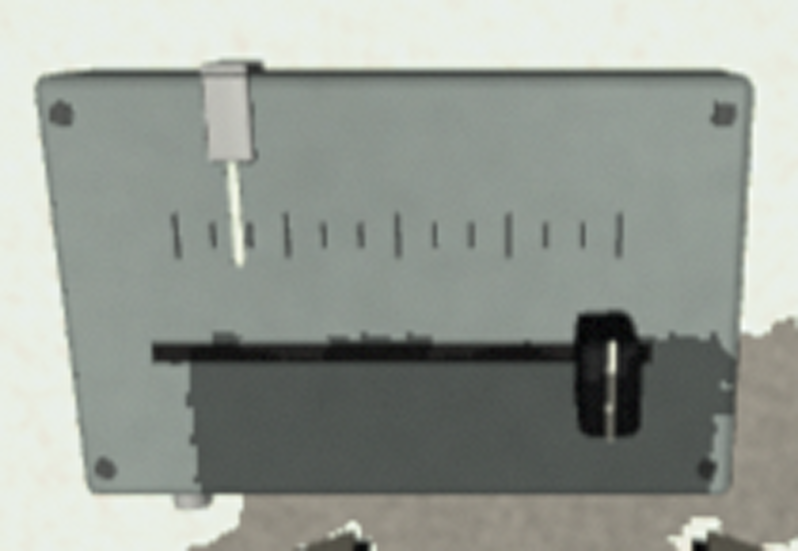

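Ticks (10 mm apart) put the needle (crop column 237) between the +40 and +50 ticks, about 43.5 mm from the middle. The cap top's centre line is at crop (611,390), which is about (276,197.5) in the full image.

```bash
python3 - <<'E'
from h import *
q=np.array([.4768,-.3514,.164]);Rm=R.from_euler('z',q[2]).as_matrix()[:2,:2]
p=watz('w1',275.9,197.3,.081);l=Rm.T@(p[:2]-q[:2]);print(p,l)
# needle/ticks mid
for u in (175.5,236,397,619): 
  pp=watz('w1',u/3.8+115-.4,235/3.8+95-.4,.046);print(u,Rm.T@(pp[:2]-q[:2]))
t=q[:2]+Rm@np.array([-.015,l[1]])
print(t);go([t[0],t[1],.11],.164);go([t[0],t[1],.071],.164)
E
```

```text
[ 0.47138892 -0.40773015  0.081     ] [-0.01453526 -0.05469088]
175.5 [0.01862084 0.06138623]
236 [0.01855575 0.04508594]
397 [0.01838245 0.00169145]
619 [ 0.01814332 -0.05818467]
[ 0.47093042 -0.40780603]
now [ 0.4712 -0.3859  0.211 ] [3.1413 0.     0.1593] t 1.32 F [ 0.9 -0.  -0.1] op 0.0485 
shift [-0.061  0.359  1.683] spin -0.005
now [ 0.4712 -0.3859  0.211 ] [3.1413 0.     0.1593] t 1.32 F [ 0.9 -0.  -0.1] op 0.0485 
shift [-0.061  0.359  2.333] spin -0.005
```

Request:
{"fn": "step_arm", "kwargs": {
  "motion": [
    [[-0.06,0.36,0.8],-0.005],
    [[-0.06,0.36,1.6],-0.005],
    [[-0.06,0.36,2.1],-0.005],
    [[-0.06,0.36,2.33],-0.005],
    [[-0.06,0.36,2.33],-0.005],
    [[-0.06,0.36,2.33],-0.005]
  ]
}}

```text
time: 2.08
tool_pos: [0.4726, -0.408, 0.0726]
tool_rot: [3.139, -0.002, 0.166]
contact_force: [-0.1, 0.1, -0.4]
opening: 0.0485
grip_force: 0.0
```

Request:
{"fn": "step_arm", "kwargs": {
  "motion": [
    [[0,0,0],0],
    [[0,0,0],0],
    [[0,0,0],0],
    [[0,0,0],0]
  ],
  "hand": 255,
  "squeeze": 12
}}

```text
time: 2.58
tool_pos: [0.472, -0.407, 0.0711]
tool_rot: [3.142, -0.0, 0.166]
contact_force: [0.3, 0.6, 0.6]
opening: 0.0159
grip_force: 12.0
```

Request:
{"fn": "step_arm", "kwargs": {
  "motion": [
    [[0,-0.3,0],0],
    [[0,-0.6,0],0],
    [[0,-0.9,0],0],
    [[0,-1.2,0],0],
    [[0,-1.45,0],0],
    [[0,-1.6,0],0],
    [[0,-1.66,0],0],
    [[0,-1.66,0],0],
    [[0,-1.66,0],0],
    [[0,-1.66,0],0]
  ]
}}

```text
time: 3.82
tool_pos: [0.4561, -0.3089, 0.0711]
tool_rot: [-3.142, -0.001, 0.165]
contact_force: [5.1, 2.0, 0.5]
opening: 0.0159
grip_force: 12.0
```

```bash
python3 - <<'E'
from h import *
wrist('w2');go([.5,-.3,.2],.164)
I=cv2.imread('pics/w2.png');cv2.imwrite('pics/w2c.png',cv2.resize(I[60:310,130:380],None,fx=2.4,fy=2.4,interpolation=cv2.INTER_CUBIC))
E
```

```text
now [ 0.4562 -0.3089  0.0711] [ 3.1416e+00 -1.2000e-03  1.6530e-01] t 3.88 F [4.7 1.9 0.2] op 0.0158 
shift [ 0.748 -0.027 -2.147] spin 0.001
```

View pics/w2c.png

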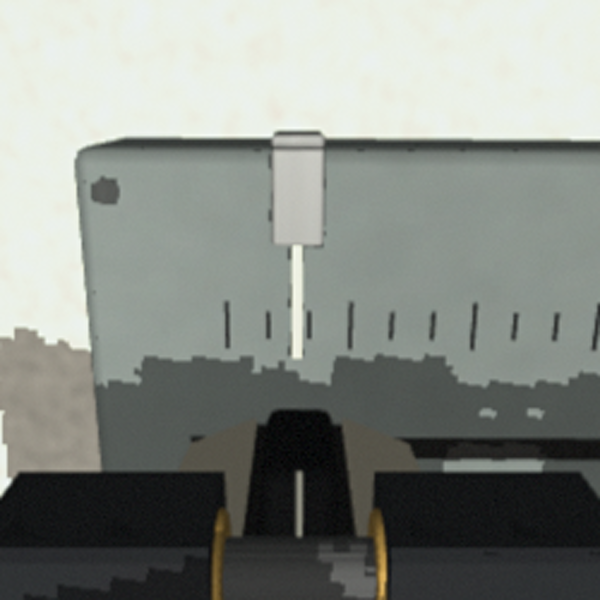

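The cap's white line (crop column 299) is nearly collinear with the needle (296.5), so the fader is about 0.5 mm short. I'll nudge it, release and lift.

Request:
{"fn": "step_arm", "kwargs": {
  "motion": [
    [[0,-0.01,0],0],
    [[0,-0.01,0],0],
    [[0,-0.01,0],0]
  ]
}}

```text
time: 4.25
tool_pos: [0.4561, -0.3088, 0.0711]
tool_rot: [3.141, -0.001, 0.165]
contact_force: [5.2, 0.0, -0.9]
opening: 0.0158
grip_force: 12.0
```

Request:
{"fn": "step_arm", "kwargs": {
  "motion": [
    [[0,0,0],0],
    [[0,0,0],0],
    [[0,0,0],0],
    [[0,0,-0.4],0],
    [[0,0,-1],0],
    [[0,0,-1.6],0],
    [[0,0,-2],0],
    [[0,0,-2],0]
  ],
  "hand": 120
}}

```text
time: 5.25
tool_pos: [0.456, -0.309, 0.1927]
tool_rot: [3.138, -0.002, 0.166]
contact_force: [0.5, 0.4, -0.7]
opening: 0.0485
grip_force: 0.0
```

```bash
python3 - <<'E'
from h import *
wrist('w3')
g=cv2.imread('pics/w3.png').astype(float).sum(2)
d=np.load('pics/w3.npz');T=d['T']
def pj(P):
    p=(np.array(P)-T[:3,3])@T[:3,:3];K=d['K'];return K[0,2]+K[0,0]*p[0]/-p[2],K[1,2]-K[0,0]*p[1]/-p[2]
q=np.array([.4768,-.3514,.164]);Rm=R.from_euler('z',q[2]).as_matrix()[:2,:2]
for x in (-.025,-.015,-.005):
    print(x,'cap',pj([*(q[:2]+Rm@[x,.0451]),.081]))
for x in (.005,.015,.025): print(x,'needle',pj([*(q[:2]+Rm@[x,.0451]),.046]))
for v in range(120,250,5):
    print(v,g[v,238:272].astype(int)//8)
go([.472,-.3,.2],.164)
E
```

```text
-0.025 cap (np.float64(252.85180752590009), np.float64(212.574880650357))
-0.015 cap (np.float64(252.86670818046986), np.float64(202.03473803948904))
-0.005 cap (np.float64(252.88195660910034), np.float64(191.24859360514742))
0.005 needle (np.float64(252.87211050709593), np.float64(171.2189666478782))
0.015 needle (np.float64(252.8859910881441), np.float64(161.11480560289192))
0.025 needle (np.float64(252.90016850011), np.float64(150.79457093788542))
120 [52 51 52 51 51 51 51 51 50 49 63 67 67 67 67 66 66 67 68 68 68 61 42 49
 51 51 51 51 50 50 50 51 50 51]
125 [52 51 51 51 51 51 51 51 47 44 62 66 67 66 66 66 66 66 67 67 67 62 46 49
 50 51 50 50 50 50 50 50 51 50]
130 [52 51 52 52 51 52 51 51 46 40 61 66 65 65 65 65 66 66 66 66 66 60 44 50
 50 50 51 50 51 50 51 50 50 50]
135 [51 51 51 51 51 51 51 51 49 48 61 64 64 64 64 64 65 65 66 65 65 57 38 49
 50 51 50 50 50 50 50 50 49 49]
140 [52 51 52 52 51 51 52 51 51 50 50 50 50 49 59 83 77 48 49 51 51 50 49 50
 49 49 49 50 50 49 49 49 50 49]
145 [51 52 51 51 51 51 51 50 51 51 50 51 50 53 66 83 80 58 50 50 50 50 50 50
 50 50 49 49 50 49 49 5
[... 1629 characters left out ...]
7 29 29 29 28]
225 [28 28 28 29 28 29 28 28 28 28 29 28 29 28 28 28 28 28 28 29 28 28 29 28
 28 28 28 29 29 28 28 28 28 28]
230 [43 44 43 44 44 43 43 43 42 42 43 44 44 45 45 45 44 44 43 44 45 44 44 44
 44 45 44 43 42 42 43 42 43 43]
235 [49 49 47 47 47 48 48 47 48 48 49 48 48 47 47 48 49 48 48 48 48 48 48 49
 50 50 51 52 50 50 49 49 49 49]
240 [49 49 50 50 50 50 50 49 50 48 48 49 48 48 48 48 49 49 49 50 49 49 49 48
 47 48 48 48 49 50 50 50 50 50]
245 [48 48 49 50 50 49 49 49 48 49 49 50 50 50 50 49 49 48 47 47 47 47 48 49
 50 49 49 50 51 52 51 50 48 48]
now [ 0.4554 -0.3084  0.1911] [ 3.1408e+00 -5.0000e-04  1.6580e-01] t 5.3 F [0.8 1.2 0.6] op 0.0483 
shift [ 0.296 -0.092 -0.148] spin 0.002
```

The fader line sits at column 253.6 and the needle at 253.45, about 0.15 mm apart, so the fader is set. Now to the bench.

```bash
python3 - <<'E'
from h import *
go([.580,.1085,.24],-.059)
E
```

```text
now [ 0.4554 -0.3084  0.1911] [ 3.1408e+00 -5.0000e-04  1.6580e-01] t 5.3 F [0.8 1.2 0.6] op 0.0483 
shift [ 3.195 -6.509 -0.819] spin 0.225
```

Request:
{"fn": "step_arm", "kwargs": {
  "motion": [
    [[0.2,-0.5,-0.4],0.02],
    [[0.6,-1.3,-0.82],0.05],
    [[1.0,-2.1,-0.82],0.08],
    [[1.4,-2.9,-0.82],0.11],
    [[1.8,-3.7,-0.82],0.14],
    [[2.2,-4.5,-0.82],0.17],
    [[2.6,-5.3,-0.82],0.2],
    [[2.95,-6.0,-0.82],0.225],
    [[3.2,-6.5,-0.82],0.225],
    [[3.2,-6.5,-0.82],0.225]
  ]
}}

```text
time: 6.55
tool_pos: [0.58, 0.1101, 0.2378]
tool_rot: [3.141, 0.003, -0.056]
contact_force: [-0.4, -0.3, -0.0]
opening: 0.0485
grip_force: 0.0
```

Request:
{"fn": "step_arm", "kwargs": {
  "motion": [
    [[0,0,0],0],
    [[0,0,0],0]
  ]
}}

```text
time: 6.8
tool_pos: [0.5802, 0.1068, 0.2397]
tool_rot: [3.141, 0.001, -0.061]
contact_force: [0.5, 0.5, 0.0]
opening: 0.0487
grip_force: 0.0
```

```bash
python3 - <<'E'
from h import *
wrist('w4');go([.5848,.1085,.103],-.059)
I=cv2.imread('pics/w4.png');cv2.imwrite('pics/w4c.png',cv2.resize(I[:,:],None,fx=1.5,fy=1.5,interpolation=cv2.INTER_CUBIC))
E
```

```text
now [0.5803 0.1068 0.2399] [ 3.1412e+00  4.0000e-04 -6.0700e-02] t 6.85 F [-0.2 -0.1 -0.4] op 0.0485 
shift [ 0.074 -0.033  2.281] spin -0.002
```

View pics/w4c.png

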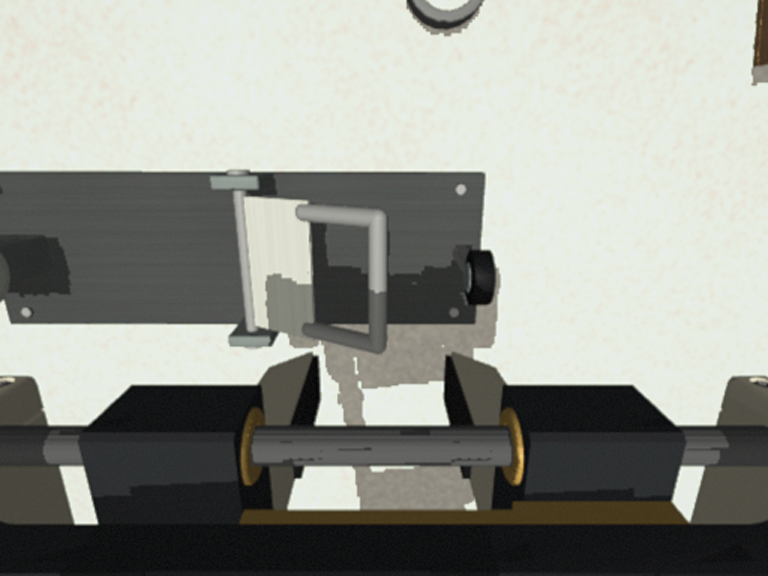

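The wrist view (1.5x) shows the bar running from (378,207) to (378,352). The hinge rod runs from (239,182) to (251,335), and the plate's -y edge corners are at (485,173) and (474,322).

```bash
python3 - <<'E'
from h import *
w=lambda u,v,z:watz('w4',(u+.5)/1.5-.5,(v+.5)/1.5-.5,z)
a,b=w(377.5,207,.105),w(377.5,352,.105);print('bar',a,b,(a+b)/2,np.linalg.norm(a-b),np.arctan2(a[1]-b[1],a[0]-b[0])-np.pi/2+np.pi/2)
h1,h2=w(239,182,.048),w(251,335,.048);print('hinge',h1,h2,(h1+h2)/2,np.arctan2(h1[1]-h2[1],h1[0]-h2[0]))
p1,p2=w(485,173,.012),w(474,322,.012);print('plate',p1,p2,np.linalg.norm(p1-p2),np.arctan2(p1[1]-p2[1],p1[0]-p2[0]))
m=(a+b)/2;print('horizontal dist bar-hinge',np.linalg.norm((m-(h1+h2)/2)[:2]))
go([m[0],m[1],.103],-.059)
E
```

```text
bar [0.63216789 0.10504592 0.105     ] [0.53643185 0.11105051 0.105     ] [0.58429987 0.10804821 0.105     ] 0.09592415641517318 -0.06263827396104826
hinge [0.64905303 0.20377353 0.048     ] [0.53084594 0.21293188 0.048     ] [0.58994949 0.20835271 0.048     ] -0.07732272573978237
plate [0.6425905  0.01992539 0.012     ] [0.5167507  0.02812015 0.012     ] 0.12610633472411897 -0.06502870269584995
horizontal dist bar-hinge 0.10046347262776241
now [0.5803 0.1068 0.2399] [ 3.1412e+00  4.0000e-04 -6.0700e-02] t 6.85 F [-0.2 -0.1 -0.4] op 0.0485 
shift [ 0.067 -0.025  2.281] spin -0.002
```

Request:
{"fn": "step_arm", "kwargs": {
  "motion": [
    [[0.07,-0.02,0.7],0],
    [[0.07,-0.02,1.4],0],
    [[0.07,-0.02,1.9],0],
    [[0.07,-0.02,2.2],0],
    [[0.07,-0.02,2.28],0],
    [[0.07,-0.02,2.28],0],
    [[0.07,-0.02,2.28],0]
  ]
}}

```text
time: 7.72
tool_pos: [0.5853, 0.1088, 0.1044]
tool_rot: [-3.141, -0.002, -0.059]
contact_force: [0.3, -0.1, -0.4]
opening: 0.0486
grip_force: 0.0
```

Request:
{"fn": "step_arm", "kwargs": {
  "motion": [
    [[0,0,0],0],
    [[0,0,0],0],
    [[0,0,0],0],
    [[0,0,0],0]
  ],
  "hand": 255,
  "squeeze": 20
}}

```text
time: 8.22
tool_pos: [0.5847, 0.109, 0.1033]
tool_rot: [3.142, -0.0, -0.059]
contact_force: [-0.7, 0.4, -1.1]
opening: 0.013
grip_force: 0.0
```

```bash
python3 - <<'E'
from h import *
go([.59,.208,.161],-.062)
E
```

```text
now [0.5847 0.109  0.1033] [ 3.1415e+00 -1.0000e-04 -5.9100e-02] t 8.22 F [-0.7  0.4 -1.1] op 0.013 
shift [-0.01  -1.652 -0.961] spin 0.003
```

Request:
{"fn": "step_arm", "kwargs": {
  "motion": [
    [[0,0,0],0],
    [[0,0,0],0],
    [[0,0,0],0]
  ]
}}

```text
time: 8.6
tool_pos: [0.5847, 0.1092, 0.1033]
tool_rot: [-3.141, -0.0, -0.059]
contact_force: [-0.4, 2.3, 0.3]
opening: 0.0111
grip_force: 20.0
```

Request:
{"fn": "step_arm", "kwargs": {
  "motion": [
    [[0,-0.081,-0.13],0],
    [[0,-0.198,-0.282],0],
    [[0,-0.328,-0.422],0],
    [[0,-0.472,-0.548],0],
    [[0,-0.628,-0.66],0],
    [[0,-0.795,-0.755],0],
    [[0,-0.916,-0.812],0],
    [[0,-0.916,-0.812],0]
  ]
}}

```text
time: 9.6
tool_pos: [0.5884, 0.1645, 0.1532]
tool_rot: [-3.142, -0.002, -0.058]
contact_force: [-1.4, -5.1, 8.0]
opening: 0.0111
grip_force: 20.0
```

Request:
{"fn": "step_arm", "kwargs": {
  "motion": [
    [[0,-0.09,-0.034],0],
    [[0,-0.18,-0.066],0],
    [[0,-0.27,-0.091],0],
    [[0,-0.366,-0.113],0],
    [[0,-0.46,-0.129],0],
    [[0,-0.555,-0.142],0],
    [[0,-0.67,-0.15],0],
    [[0,-0.746,-0.151],0],
    [[0,-0.746,-0.151],0],
    [[0,-0.746,-0.151],0]
  ]
}}

```text
time: 10.85
tool_pos: [0.5908, 0.2086, 0.161]
tool_rot: [-3.141, -0.0, -0.059]
contact_force: [4.0, -1.0, 0.8]
opening: 0.0113
grip_force: 20.0
```

```bash
python3 - <<'E'
from h import *
from cell import robot
go([.59,.208,.161],-.062)
wrist('w5')
for n in("scene","top"):
    c=robot.read_camera(n);cv2.imwrite(f"pics/{n}1.png",c["pixels"][:,:,::-1])
s=cv2.imread('pics/scene1.png');w=cv2.imread('pics/w5.png')
cv2.imwrite('pics/f.png',np.hstack([cv2.resize(s[160:260,290:430],(560,400),interpolation=cv2.INTER_CUBIC)[:, :390],cv2.resize(w[80:330,130:380],(400,400),interpolation=cv2.INTER_CUBIC)]))
E
```

```text
now [0.5908 0.2086 0.161 ] [-3.1414e+00 -4.0000e-04 -5.9300e-02] t 10.85 F [ 4.  -1.   0.8] op 0.0113 
shift [-0.013  0.01   0.001] spin 0.003
```

View pics/f.png

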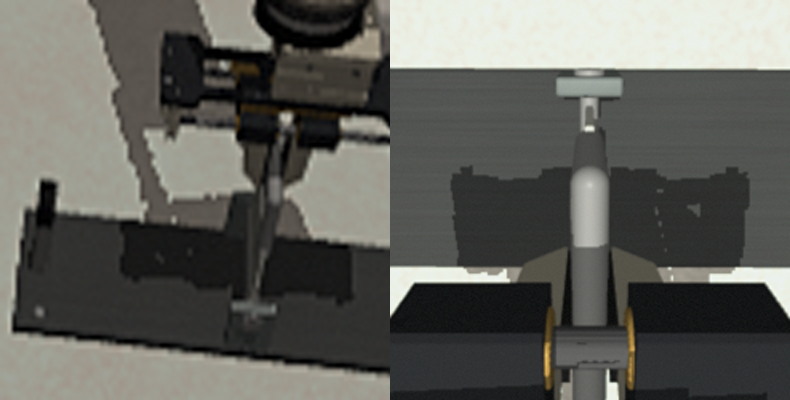

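The wrist view shows the bar (column 590), its leg and the hinge rod (about 590) collinear at the image's centre column of 589. The flap is upright to within about 0.01 rad and the grip is firm at 20 N, so I'm handing in.

```bash
python3 -c "
from cell import robot
print(robot.hand_in())"
```

```text
the job is handed in; nothing more can be done
None
```

I set the fader to within about 0.2 mm of the pointer, then swung the flap up and held it upright in the gripper by its bar (within about 0.01 rad), and handed the job in at about 11 s of robot time; I left the bottle, tape roll and carton alone.

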